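# Sweep the loose wheel nuts into the bench tray

## Task

Clear the bench: with the fingers shut, sweep the three loose steel wheel nuts along the bench top through the open side of the orange tray, until every nut is wholly inside it. Push them along steadily, do not flick, grip or squeeze them and do not lift them off the bench. Leave the black socket standing among them, the oil jug and the spray can where they are.

Things in the scene. Friction and masses are not known exactly. Their poses are not given: they have to be found in the camera images.
- tray: orange three-sided tray fixed to the bench, 228 x 124 mm overall, walls 30 mm high and 4 mm thick, pale grey inside. Origin at bench level in the middle of its inside, which is 220 mm wide along its x (-110 to +110) and 120 mm deep along its y (-60 to +60). The -y side is the open mouth, 220 mm wide, flush with the bench (no lip, no floor step); the closed back is at +y. z up. It stands left of the nuts, mouth towards them (turned at most 12 degrees about z).
- nut1: shiny steel hexagonal truck wheel nut with a dark round bore, loose, 32 mm across flats, 37 mm across corners, 27 mm high, about 0.15 kg, standing on its flat end. Origin at the centre of its underside; z up along the bore.
- nut1_center (a point): centre of nut1, half-way up (13.5 mm above the bench as it stands)
- nut2: shiny steel hexagonal truck wheel nut with a dark round bore, loose, 32 mm across flats, 37 mm across corners, 27 mm high, about 0.15 kg, standing on its flat end. Origin at the centre of its underside; z up along the bore.
- nut2_center (a point): centre of nut2, half-way up (13.5 mm above the bench as it stands)
- nut3: shiny steel hexagonal truck wheel nut with a dark round bore, loose, 32 mm across flats, 37 mm across corners, 27 mm high, about 0.15 kg, standing on its flat end. Origin at the centre of its underside; z up along the bore.
- nut3_center (a point): centre of nut3, half-way up (13.5 mm above the bench as it stands)
- socket_center (a point): centre (half-way up, 27.5 mm above the bench) of a loose black impact socket with a blue band, a cylinder 36 mm in diameter and 55 mm tall standing in the row with the nuts, each about 80 mm from the next in world x. Not to be disturbed.
- oil: red oil jug, loose, 60 x 90 mm and 180 mm tall, standing beyond the tray on the left. Origin at the centre of its underside. Not to be disturbed.
- spray: blue and white spray can, loose, 54 mm in diameter and 155 mm tall, standing to the right of the nuts. Origin at the centre of its underside. Not to be disturbed.

How it is judged:
By the outcome, as a careful person would: the job done as asked, in the order asked, and still so for the second after the job is handed in, with the robot touching nothing.
It also fails if it takes over 72 s, if anything falls off the work surface, if the arm or the gripper's body presses on something with over 40 N, if the wrist force passes 120 N, or if a joint passes its speed limit or range.

## Robot

A 7-joint arm with a two-finger parallel gripper is mounted at the origin on the work surface. World frame = base frame: x ahead of the robot, y to its left, z up, the work surface at z = 0. Lengths are in m, angles in rad, forces in N, time in s.
With the tool pointing down it reaches from about 0.425 to 0.875 m from the base axis. Payload 9.9 kg.
Tool frame: the origin (TCP) lies at the very end of the fingers, on their centre line; the grasp point (between the pads) lies 19 mm behind it; z points along the fingers, y is the line along which they close (so a half turn about z gives the same grasp; the last joint's range is limited). The gripper opens to 85 mm and grips with 20 to 120 N. Pads are 22 mm wide; open, the fingers measure 114 mm over their backs; the gripper's body (76 mm by 85 mm) begins 54 mm behind the grasp point. The pads swing forward as they close: fully open they stand 13 mm farther back than shut.
Start: joints at [-1.2, 0.576, 0.025, 1.437, -0.015, 1.129, -0.057], TCP at [0.297, 0.606, 0.231] pointing down, gripper open.
Joint ranges: [-2.76, 2.76], [-0.34, 2.15], [-1.52, 1.57], [0.19, 2.46], [-1.09, 4.23], [0.17, 1.99], [-2.82, 2.82]. Speed limits (rad/s): [2.22, 2.22, 3.01, 3.01, 3.14, 3.14, 3.14].

## Interface

Orientations are given as a unit quaternion [x, y, z, w].
In Python, from plant import status, imaging, job, spotter gives the robot as it stands.
- The arm moves only by the tool jog_arm, never from a script. Its argument "increments" is a list of rows, each a list of 3 entries, a list of its own where there are three numbers: the shift along the world's x, y, z in units of 25 mm (1.0 is 25 mm), then the turn, a rotation vector about the world's x, y, z in units of 6 degrees (1.0 is 6 degrees), then the closure in counts, from 0 (fully open) to 255 (shut). A call has 1 to 20 rows; each row is the pose to reach, as a shift and turn from the pose commanded when the call began; what a row does not reach only later rows make up. A row lasts 1/10 s, in which the tool goes at most 50 mm and 8.59 degrees, less where a joint would pass 70% of its speed; a pose out of reach is approached as far as the arm can. A call with a gripper value outside its range is refused whole. The fingers move at their own pace and stop on an object; "newtons" is the grip in N (left out, the last holds). Time passes only in rows, so rows that repeat a pose let the fingers close. It gives the time, the measured TCP pose, the force, the opening and the grip force at its end, in the units of the state.
- status.state(): the state, without advancing time (a new reading comes with each control period).
- imaging.get_image(name): name is "scene" or "top" or "wrist"; returns the picture (480x640x3 uint8, blue, green, red); there is no depth.
- imaging.camera_params(name): a dict with "K" (3x3 intrinsics, pixels), "pose" (4x4, takes a point from camera to world coordinates). Camera axes: x right, y up, looking along -z (the intrinsics and any distortion apply to the point x, -y, -z); pixel columns grow to the right and rows downward; lengths in m; the calibration is good to about 2 mm. A picture is of the moment at which its call begins: read the wrist's pose just before it. camera_params takes no time and is no camera call; for the wrist camera it gives the pose at the moment of the call.
- job.job_done(): hands the job in; it is judged then, once.
Trained networks look in the newest picture that a camera, given by its name, has taken for a name from the list of things; names that differ only in an ending like _2 or _b are one class to them, and where a whole thing is asked for, a point or a joint stands for the part that bears it (a point fixed in the world has none). Each returns a list of dicts, best first, with "conf" (0 to 1); they miss things now and then, are a little off and sometimes report something else, mostly with a low value. They report only what shows in the picture. A call takes as long as a camera call.
- spotter.search_frame(camera, query): "location" ([x, y, z] in m, in the coordinates of the camera as it stood for that picture, good to about 4 mm: the middle of the surface that is visible of it).
- spotter.outline_of(camera, query): "mask" (480x640 bool, what is visible of it).
- spotter.pinpoint(camera, query): "location" ([x, y, z] in m, in the coordinates of the camera as it stood for that picture, good to about 4 mm: a listed point, or the origin of a listed thing).
The state is a dict: "clock": time; "joint_positions": joint angles; "qd": joint speeds; "effort": joint torques, N m; "tool_pos": TCP position; "orientation": TCP orientation; "force": force on the tool from outside, world axes, zero at the start; "wrist_torque": the same for the moment, N m; "grip_width": finger opening in m; "gripper_force": force on a finger pad.
Only numpy, scipy, OpenCV 4.12 (cv2) and the standard library are available. Lean on these libraries where they do the work, as an engineer would, in place of code of your own. Each camera call takes 0.05 s, during which the arm holds its last target. There are 200 camera calls.

## Working session

There is one attempt and no reset: what is moved stays moved. The work goes in short steps, Python scripts to look and compute and a tool call to move; the robot and the scene stay as the last step left them, time stands still between calls to the robot, and variables do not carry over. Pictures are saved under pics/ and viewed, at most 10 in all, crops included, and the job is handed in when it is done.

Besides the shell and the picture viewer there is one more tool, called in YAML: its name, and indented under it one key for each argument. jog_arm: Moves the arm, as the interface text tells. Its arguments: {"type":"object","properties":{"increments":{"type":"array"},"newtons":{"type":"number"}},"required":["increments"]}

```bash
mkdir -p pics
cat > h.py <<'E'
import numpy as np, cv2
from plant import status, imaging, job, spotter
def w(cam,p,pose=None):
    P=imaging.camera_params(cam)["pose"] if pose is None else pose
    return (np.array(P)@np.r_[p,1])[:3]
def ray(cam,u,v,z):
    c=imaging.camera_params(cam);K=np.array(c["K"]);P=np.array(c["pose"])
    d=np.linalg.inv(K)@[u,v,1];d=P[:3,:3]@(d*[1,-1,-1]);o=P[:3,3]
    return o+d*(z-o[2])/d[2]
E
python3 - <<'E'
from h import *
s=status.state();print({k:np.round(v,3) for k,v in s.items()})
for c in("top","scene"):
    cv2.imwrite(f"pics/{c}1.png",imaging.get_image(c))
    p=imaging.camera_params(c);print(c,p.keys(),np.round(p["K"],1).tolist(),np.round(p["pose"],3).tolist())
    for q in("nut1","socket_center","tray","oil","spray"):
        for d in spotter.pinpoint(c,q): print(c,q,round(d["conf"],2),np.round(w(c,d["location"]),3))
E
```

```text
{'clock': np.float64(0.0), 'joint_positions': array([-1.2  ,  0.576,  0.025,  1.438, -0.015,  1.129, -0.057]), 'qd': array([-0.001, -0.001, -0.001, -0.   ,  0.001,  0.   ,  0.   ]), 'effort': array([-1.0000e-03, -7.6577e+01,  2.2500e+00, -2.8597e+01,  1.5000e-02,
        1.3000e-02, -0.0000e+00]), 'tool_pos': array([0.296, 0.606, 0.23 ]), 'orientation': array([ 0.225,  0.974, -0.001, -0.   ]), 'force': array([-0.616,  0.567,  0.169]), 'wrist_torque': array([-0.018, -0.065, -0.024]), 'gripper_force': np.float64(0.0), 'grip_width': np.float64(0.085)}
top dict_keys(['K', 'pose']) [[470.7, 0.0, 316.0], [0.0, 470.7, 242.2], [0.0, 0.0, 1.0]] [[-0.006, 0.995, -0.098, 0.462], [-0.999, -0.009, -0.031, 0.008], [-0.032, 0.098, 0.995, 1.029], [0.0, 0.0, 0.0, 1.0]]
top nut1 0.78 [ 0.595 -0.044 -0.001]
top nut1 0.78 [ 0.676 -0.134  0.   ]
top nut1 0.65 [ 0.439 -0.105 -0.004]
top socket_center 0.65 [ 0.522 -0.063  0.028]
top tray 0.97 [ 0.528  0.207 -0.005]
top oil 0.88 [ 0.638  0.48  -0.002]
top spray 0.67 [ 0.574 -0.371 -0.001]
scene dict_keys(['K', 'pose']) [[455.4, 0.0, 316.0], [0.0, 455.4, 237.5], [0.0, 0.0, 1.0]] [[0.84, -0.317, 0.44, 0.966], [0.542, 0.493, -0.68, -0.635], [-0.002, 0.81, 0.586, 0.628], [0.0, 0.0, 0.0, 1.0]]
scene nut1 0.87 [ 0.44  -0.106 -0.002]
scene nut1 0.74 [ 0.674 -0.133 -0.004]
scene nut1 0.56 [ 0.601 -0.046  0.   ]
scene socket_center 0.75 [ 0.524 -0.061  0.031]
scene socket_center 0.69 [ 0.673 -0.132 -0.005]
scene tray 0.76 [0.53  0.209 0.004]
scene oil 0.88 [ 0.639  0.483 -0.001]
scene spray 0.8 [ 0.57  -0.37  -0.002]
```

View pics/top1.png

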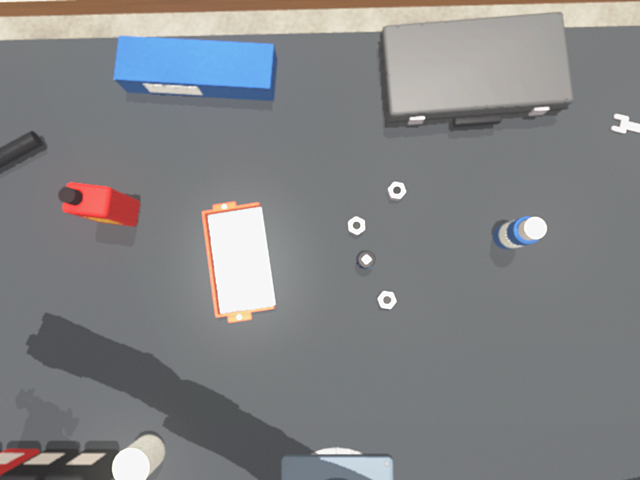

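Run:
```python
from h import *
img=imaging.get_image("top")
m=spotter.outline_of("top","tray")[0]["mask"].astype(np.uint8)
r=cv2.minAreaRect(cv2.findNonZero(m));b=cv2.boxPoints(r);print(b.tolist())
for u,v in b: print(np.round(ray("top",u,v,.0),3),np.round(ray("top",u,v,.03),3))
```

```text
[[199.78897094726562, 206.3961944580078], [261.61334228515625, 198.2614288330078], [277.0966796875, 315.9346923828125], [215.27230834960938, 324.0694580078125]]
[0.647 0.299 0.   ] [0.641 0.291 0.03 ]
[0.663 0.161 0.   ] [0.657 0.157 0.03 ]
[0.404 0.126 0.   ] [0.406 0.122 0.03 ]
[0.387 0.261 0.   ] [0.389 0.253 0.03 ]
```

The top picture shows the tray at about (240,260), with its mouth to the right. The nuts are at (397,190), (356,225) and (387,300), and the socket is at (366,260). The detections agree with these positions. I'll start with the nut nearest the tray, at about (0.598, -0.045).

jog_arm:
  increments:
    - [[12.4,-27.8,-5.2],[0,0,-8.5],255]
    - [[12.4,-27.8,-5.2],[0,0,-8.5],255]
    - [[12.4,-27.8,-5.2],[0,0,-8.5],255]
    - [[12.4,-27.8,-5.2],[0,0,-8.5],255]
    - [[12.4,-27.8,-5.2],[0,0,-8.5],255]
    - [[12.4,-27.8,-5.2],[0,0,-8.5],255]
    - [[12.4,-27.8,-5.2],[0,0,-8.5],255]
    - [[12.4,-27.8,-5.2],[0,0,-8.5],255]
    - [[12.4,-27.8,-5.2],[0,0,-8.5],255]
    - [[12.4,-27.8,-5.2],[0,0,-8.5],255]
    - [[12.4,-27.8,-5.2],[0,0,-8.5],255]
    - [[12.4,-27.8,-5.2],[0,0,-8.5],255]
    - [[12.4,-27.8,-5.2],[0,0,-8.5],255]
    - [[12.4,-27.8,-5.2],[0,0,-8.5],255]
    - [[12.4,-27.8,-5.2],[0,0,-8.5],255]
    - [[12.4,-27.8,-5.2],[0,0,-8.5],255]
    - [[12.4,-27.8,-5.2],[0,0,-8.5],255]
    - [[12.4,-27.8,-5.2],[0,0,-8.5],255]
    - [[12.4,-27.8,-5.2],[0,0,-8.5],255]
    - [[12.4,-27.8,-5.2],[0,0,-8.5],255]

```text
clock: 2.7
tool_pos: [0.6065, -0.0868, 0.1016]
orientation: [0.622, 0.783, 0.0, -0.0]
force: [0.5, 0.3, 1.3]
grip_width: 0.0002
gripper_force: 0.0
```

```bash
cat >> h.py <<'E'
def look(cams=("wrist",),qs=("nut1","socket_center")):
    s=status.state();o=s["orientation"];print(round(s["clock"],2),np.round(s["tool_pos"],4),"yang",round(2*np.degrees(np.arctan2(o[1],o[0]))-90,1),np.round(s["force"],1),s["grip_width"].round(4))
    for c in cams:
        P=imaging.camera_params(c)["pose"];imaging.get_image(c)
        for q in qs:
            for d in spotter.pinpoint(c,q):
                if d["conf"]>.3: print(c,q,round(d["conf"],2),np.round(w(c,d["location"],P),3))
E
python3 - <<'E'
from h import *
look(("wrist","scene"))
cv2.imwrite("pics/w2.png",imaging.get_image("wrist"))
E
```

```text
Traceback (most recent call last):
  File "h.py", line 11, in look
    s=status.state();o=s["orientation"];print(round(s["clock"],2),np.round(s["tool_pos"],4),"yang",round(2*np.degrees(np.arctan2(o[1],o[0]))-90,1),np.round(s["force"],1),s["grip_width"].round(4))
                                                                                                                                                                          ^^^^^^^^^^^^^^^^^^^^^
AttributeError: 'float' object has no attribute 'round'
```

```bash
sed -i 's/s\["grip_width"\].round(4)/s["grip_width"]/' h.py
python3 - <<'E'
from h import *
look(("wrist","scene"))
cv2.imwrite("pics/w2.png",imaging.get_image("wrist"))
E
```

```text
2.7 [ 0.6065 -0.0868  0.1016] yang 13.1 [0.5 0.3 1.3] 0.0001994277518723063
wrist nut1 0.97 [ 0.677 -0.137 -0.002]
wrist nut1 0.81 [ 0.44  -0.107  0.004]
wrist nut1 0.73 [ 0.6   -0.046  0.001]
wrist socket_center 0.94 [ 0.523 -0.064  0.03 ]
scene nut1 0.83 [ 0.598 -0.044  0.   ]
scene nut1 0.74 [ 0.674 -0.13  -0.003]
scene nut1 0.74 [ 0.439 -0.109  0.002]
scene socket_center 0.83 [ 0.525 -0.061  0.03 ]
```

View pics/w2.png

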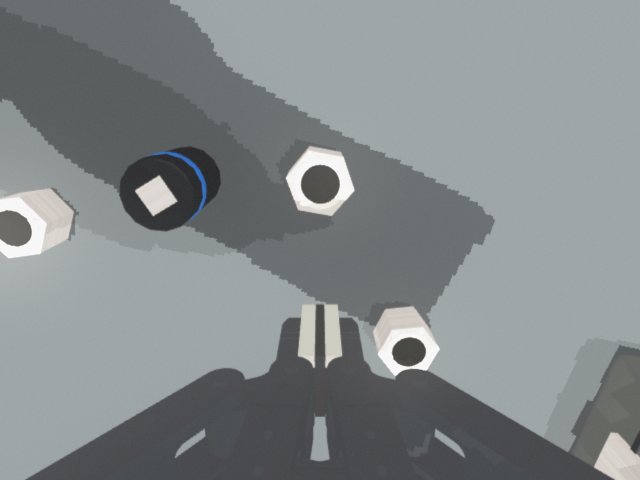

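Wrist view: the shut fingers are at about (320,310) with the nut straight ahead at (320,182), so they are aligned. The next nut is at (408,350) and the socket at (165,188), both clear. I'll descend and start a slow push.

jog_arm:
  increments:
    - [[0.1,-0.1,-1],[0,0,0],255]
    - [[0.1,-0.1,-2],[0,0,0],255]
    - [[0.1,-0.1,-3],[0,0,0],255]
    - [[0.1,-0.1,-3.7],[0,0,0],255]
    - [[0.1,-0.1,-3.7],[0,0,0],255]
    - [[0.05,0.1,-3.7],[0,0,0],255]
    - [[0.01,0.29,-3.7],[0,0,0],255]
    - [[-0.04,0.48,-3.7],[0,0,0],255]
    - [[-0.08,0.68,-3.7],[0,0,0],255]
    - [[-0.13,0.87,-3.7],[0,0,0],255]
    - [[-0.2,1.17,-3.7],[0,0,0],255]
    - [[-0.26,1.46,-3.7],[0,0,0],255]
    - [[-0.35,1.85,-3.7],[0,0,0],255]
    - [[-0.44,2.24,-3.7],[0,0,0],255]
    - [[-0.54,2.63,-3.7],[0,0,0],255]
    - [[-0.63,3.02,-3.7],[0,0,0],255]
    - [[-0.72,3.41,-3.7],[0,0,0],255]
    - [[-0.79,3.7,-3.7],[0,0,0],255]
    - [[-0.83,3.89,-3.7],[0,0,0],255]
    - [[-0.85,3.99,-3.7],[0,0,0],255]

```text
clock: 5.05
tool_pos: [0.5851, 0.0117, 0.0087]
orientation: [0.623, 0.782, -0.0, -0.0]
force: [-0.3, -0.4, -1.1]
grip_width: 0.0001
gripper_force: 0.5
```

Run:
```python
from h import *
look(("wrist","top"))
cv2.imwrite("pics/w3.png",imaging.get_image("wrist"))
```

```text
5.05 [0.5851 0.0117 0.0087] yang 13.0 [-0.3 -0.4 -1.1] 5.167197599927422e-05
wrist nut1 0.74 [ 0.576  0.038 -0.001]
top nut1 0.69 [ 0.673 -0.136 -0.001]
top nut1 0.51 [ 0.572 -0.371  0.001]
top socket_center 0.79 [ 0.527 -0.06   0.028]
```

View pics/w3.png

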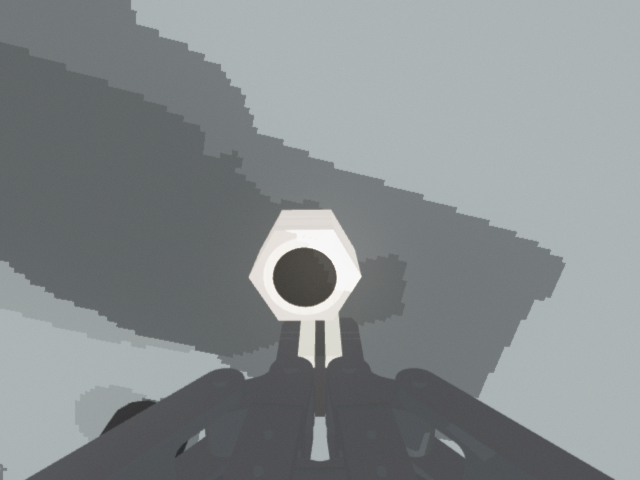

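The wrist picture shows the nut flat against the finger face, but its bore is at (305,277) and the fingers' centre is at column 320. That puts the nut about 4–5 mm to the left. I'll back off, shift over and carry on.

jog_arm:
  increments:
    - [[0.05,-0.2,0],[0,0,0],255]
    - [[0.09,-0.39,0],[0,0,0],255]
    - [[-0.085,-0.43,0],[0,0,0],255]
    - [[-0.085,-0.43,0],[0,0,0],255]
    - [[-0.13,-0.23,0],[0,0,0],255]
    - [[-0.175,-0.04,0],[0,0,0],255]
    - [[-0.22,0.15,0],[0,0,0],255]
    - [[-0.27,0.35,0],[0,0,0],255]
    - [[-0.33,0.64,0],[0,0,0],255]
    - [[-0.4,0.93,0],[0,0,0],255]
    - [[-0.49,1.32,0],[0,0,0],255]
    - [[-0.58,1.71,0],[0,0,0],255]
    - [[-0.67,2.1,0],[0,0,0],255]
    - [[-0.76,2.49,0],[0,0,0],255]
    - [[-0.85,2.88,0],[0,0,0],255]
    - [[-0.94,3.27,0],[0,0,0],255]
    - [[-1.03,3.66,0],[0,0,0],255]
    - [[-1.1,3.95,0],[0,0,0],255]
    - [[-1.14,4.15,0],[0,0,0],255]
    - [[-1.16,4.25,0],[0,0,0],255]

```text
clock: 7.4
tool_pos: [0.5561, 0.1179, 0.0088]
orientation: [0.623, 0.782, -0.0, -0.0]
force: [-0.2, -1.2, 0.3]
grip_width: 0.0002
gripper_force: 0.5
```

Run:
```python
from h import *
look(("wrist","top"))
m=spotter.outline_of("wrist","nut1")
for d in m:
    ys,xs=np.nonzero(d["mask"]);print(d["conf"],xs.min(),xs.max(),ys.min(),ys.max())
```

```text
7.4 [0.5561 0.1179 0.0088] yang 13.0 [-0.2 -1.2  0.3] 0.00022878342522595236
wrist nut1 0.86 [0.55  0.145 0.004]
top nut1 0.76 [ 0.674 -0.136 -0.002]
top nut1 0.55 [ 0.438 -0.108 -0.005]
top socket_center 0.55 [ 0.521 -0.06   0.027]
top socket_center 0.42 [ 0.674 -0.134  0.001]
0.82 262 373 214 323
```

The nut is centred now, with its mask's middle at column 317. I'll finish this push and retract.

jog_arm:
  increments:
    - [[-0.04,0.19,0],[0,0,0],255]
    - [[-0.09,0.39,0],[0,0,0],255]
    - [[-0.16,0.68,0],[0,0,0],255]
    - [[-0.22,0.97,0],[0,0,0],255]
    - [[-0.31,1.36,0],[0,0,0],255]
    - [[-0.4,1.75,0],[0,0,0],255]
    - [[-0.49,2.14,0],[0,0,0],255]
    - [[-0.56,2.43,0],[0,0,0],255]
    - [[-0.63,2.73,0],[0,0,0],255]
    - [[-0.67,2.92,0],[0,0,0],255]
    - [[-0.7,3.02,0],[0,0,0],255]
    - [[-0.7,3.02,0],[0,0,0],255]
    - [[-0.65,2.82,0],[0,0,0],255]
    - [[-0.58,2.53,0],[0,0,0],255]
    - [[-0.58,2.53,1],[0,0,0],255]
    - [[-0.58,2.53,2.5],[0,0,0],255]
    - [[-0.58,2.53,3.7],[0,0,0],255]
    - [[-0.58,2.53,3.7],[0,0,0],255]

```text
clock: 9.55
tool_pos: [0.5443, 0.1799, 0.1051]
orientation: [0.624, 0.782, 0.003, 0.002]
force: [0.6, -0.3, -0.8]
grip_width: -0.0007
gripper_force: 0.0
```

Run:
```python
from h import *
look(("wrist","scene"),("nut1",))
```

```text
9.55 [0.5443 0.1799 0.1051] yang 12.9 [ 0.6 -0.3 -0.8] -0.000712457291646765
wrist nut1 0.93 [ 0.536  0.219 -0.   ]
scene nut1 0.7 [ 0.674 -0.13  -0.002]
scene nut1 0.68 [ 0.442 -0.107 -0.001]
scene nut1 0.62 [0.531 0.218 0.001]
```

jog_arm:
  increments:
    - [[5.7,-14.4,0],[0,0,0],255]
    - [[5.7,-14.4,0],[0,0,0],255]
    - [[5.7,-14.4,0],[0,0,0],255]
    - [[5.7,-14.4,0],[0,0,0],255]
    - [[5.7,-14.4,0],[0,0,0],255]
    - [[5.7,-14.4,0],[0,0,0],255]
    - [[5.7,-14.4,0],[0,0,0],255]
    - [[5.7,-14.4,0],[0,0,0],255]
    - [[5.7,-14.4,0],[0,0,0],255]
    - [[5.7,-14.4,0],[0,0,0],255]
    - [[5.7,-14.4,0],[0,0,0],255]
    - [[5.7,-14.4,0],[0,0,0],255]
    - [[5.7,-14.4,0],[0,0,0],255]

```text
clock: 11.05
tool_pos: [0.6843, -0.1778, 0.1013]
orientation: [0.622, 0.783, 0.0, -0.0]
force: [0.4, 0.0, -0.5]
grip_width: 0.0002
gripper_force: 0.0
```

```bash
cat >> h.py <<'E'
def lat():
    "nut bore/mask column in the wrist picture and ray position at mid height"
    imaging.get_image("wrist");s=status.state()
    for d in spotter.outline_of("wrist","nut1"):
        if d["conf"]<.4: continue
        ys,xs=np.nonzero(d["mask"]);print("mask",round(d["conf"],2),xs.min(),xs.max(),ys.min(),ys.max(),"pos",np.round(ray("wrist",xs.mean(),ys.mean(),.02),4))
E
python3 - <<'E'
from h import *
look(("wrist",),("nut1",)); lat()
s=status.state();c=imaging.camera_params("wrist");P=np.linalg.inv(c["pose"]);p=P@np.r_[s["tool_pos"],1];q=np.array(c["K"])@(p[:3]*[1,-1,-1]);print(q[:2]/q[2])
E
```

```text
11.05 [ 0.6843 -0.1778  0.1013] yang 13.0 [ 0.4  0.  -0.5] 0.00024716112825077244
wrist nut1 0.64 [ 0.674 -0.138 -0.   ]
mask 0.56 283 350 143 209 pos [ 0.6721 -0.1347  0.02  ]
[321.01909233 326.05134367]
```

jog_arm:
  increments:
    - [[-0.06,0,-1.2],[0,0,0],255]
    - [[-0.06,0,-2.4],[0,0,0],255]
    - [[-0.06,0,-3.4],[0,0,0],255]
    - [[-0.06,0,-3.7],[0,0,0],255]
    - [[-0.1,0.19,-3.7],[0,0,0],255]
    - [[-0.15,0.39,-3.7],[0,0,0],255]
    - [[-0.19,0.58,-3.7],[0,0,0],255]
    - [[-0.24,0.78,-3.7],[0,0,0],255]
    - [[-0.3,1.07,-3.7],[0,0,0],255]
    - [[-0.37,1.36,-3.7],[0,0,0],255]
    - [[-0.46,1.75,-3.7],[0,0,0],255]
    - [[-0.55,2.14,-3.7],[0,0,0],255]
    - [[-0.64,2.53,-3.7],[0,0,0],255]
    - [[-0.73,2.92,-3.7],[0,0,0],255]
    - [[-0.82,3.31,-3.7],[0,0,0],255]
    - [[-0.91,3.7,-3.7],[0,0,0],255]
    - [[-1.0,4.09,-3.7],[0,0,0],255]
    - [[-1.07,4.38,-3.7],[0,0,0],255]
    - [[-1.11,4.58,-3.7],[0,0,0],255]
    - [[-1.14,4.68,-3.7],[0,0,0],255]

```text
clock: 13.25
tool_pos: [0.6556, -0.0616, 0.0087]
orientation: [0.623, 0.782, 0.0, -0.0]
force: [-0.8, -0.8, -0.5]
grip_width: -0.0004
gripper_force: 0.5
```

Run:
```python
from h import *
look(("wrist",),("nut1",)); lat()
```

```text
13.25 [ 0.6556 -0.0616  0.0087] yang 13.0 [-0.8 -0.8 -0.5] -0.0003535089441837763
wrist nut1 0.9 [ 0.653 -0.033 -0.002]
mask 0.76 267 377 212 322 pos [ 0.6494 -0.0342  0.02  ]
```

jog_arm:
  increments:
    - [[-0.04,0.19,0],[0,0,0],255]
    - [[-0.09,0.39,0],[0,0,0],255]
    - [[-0.16,0.68,0],[0,0,0],255]
    - [[-0.22,0.97,0],[0,0,0],255]
    - [[-0.31,1.36,0],[0,0,0],255]
    - [[-0.4,1.75,0],[0,0,0],255]
    - [[-0.49,2.14,0],[0,0,0],255]
    - [[-0.58,2.53,0],[0,0,0],255]
    - [[-0.67,2.92,0],[0,0,0],255]
    - [[-0.76,3.31,0],[0,0,0],255]
    - [[-0.85,3.7,0],[0,0,0],255]
    - [[-0.95,4.09,0],[0,0,0],255]
    - [[-1.03,4.48,0],[0,0,0],255]
    - [[-1.12,4.87,0],[0,0,0],255]
    - [[-1.19,5.16,0],[0,0,0],255]
    - [[-1.24,5.36,0],[0,0,0],255]
    - [[-1.26,5.46,0],[0,0,0],255]

```text
clock: 15.15
tool_pos: [0.6241, 0.0747, 0.0088]
orientation: [0.623, 0.782, -0.0, -0.0]
force: [-0.6, -0.8, 0.3]
grip_width: -0.0
gripper_force: 0.4
```

Run:
```python
from h import *
look(("wrist",),("nut1",)); lat()
```

```text
15.15 [0.6241 0.0747 0.0088] yang 13.0 [-0.6 -0.8  0.3] -1.4449949300993274e-05
wrist nut1 0.97 [0.62  0.102 0.   ]
mask 0.56 269 378 211 323 pos [0.6184 0.1021 0.02  ]
```

jog_arm:
  increments:
    - [[-0.04,0.19,0],[0,0,0],255]
    - [[-0.09,0.39,0],[0,0,0],255]
    - [[-0.16,0.68,0],[0,0,0],255]
    - [[-0.22,0.97,0],[0,0,0],255]
    - [[-0.31,1.36,0],[0,0,0],255]
    - [[-0.4,1.75,0],[0,0,0],255]
    - [[-0.49,2.14,0],[0,0,0],255]
    - [[-0.58,2.53,0],[0,0,0],255]
    - [[-0.67,2.92,0],[0,0,0],255]
    - [[-0.76,3.31,0],[0,0,0],255]
    - [[-0.85,3.7,0],[0,0,0],255]
    - [[-0.95,4.09,0],[0,0,0],255]
    - [[-1.02,4.38,0],[0,0,0],255]
    - [[-1.08,4.68,0],[0,0,0],255]
    - [[-1.12,4.87,0],[0,0,0],255]
    - [[-1.14,4.97,0],[0,0,0],255]
    - [[-1.14,4.97,0],[0,0,0],255]
    - [[-1.06,4.6,0],[0,0,0],255]
    - [[-1.06,4.6,1.5],[0,0,0],255]
    - [[-1.06,4.6,3.7],[0,0,0],255]

```text
clock: 17.35
tool_pos: [0.5963, 0.1871, 0.095]
orientation: [0.624, 0.782, -0.002, -0.001]
force: [1.0, 0.4, 0.9]
grip_width: 0.0
gripper_force: 0.0
```

Run:
```python
from h import *
look(("wrist","scene","top"),("nut1","socket_center"))
```

```text
17.35 [0.5963 0.1871 0.095 ] yang 12.8 [1.  0.4 0.9] 4.396876479476679e-05
wrist nut1 0.88 [0.593 0.226 0.001]
wrist nut1 0.83 [0.534 0.219 0.002]
scene nut1 0.73 [ 0.438 -0.108  0.002]
scene nut1 0.55 [ 0.592  0.232 -0.003]
scene nut1 0.51 [ 0.574 -0.369 -0.003]
scene nut1 0.45 [0.533 0.221 0.001]
scene socket_center 0.57 [ 0.525 -0.061  0.031]
top nut1 0.62 [ 0.442 -0.106 -0.001]
top nut1 0.58 [ 0.532  0.22  -0.002]
top socket_center 0.54 [ 0.522 -0.059  0.029]
top socket_center 0.32 [ 0.574 -0.371 -0.003]
```

jog_arm:
  increments:
    - [[-6.5,-13.7,0],[0,0,-2.9],255]
    - [[-6.5,-13.7,0],[0,0,-2.9],255]
    - [[-6.5,-13.7,0],[0,0,-2.9],255]
    - [[-6.5,-13.7,0],[0,0,-2.9],255]
    - [[-6.5,-13.7,0],[0,0,-2.9],255]
    - [[-6.5,-13.7,0],[0,0,-2.9],255]
    - [[-6.5,-13.7,0],[0,0,-2.9],255]
    - [[-6.5,-13.7,0],[0,0,-2.9],255]
    - [[-6.5,-13.7,0],[0,0,-2.9],255]
    - [[-6.5,-13.7,0],[0,0,-2.9],255]
    - [[-6.5,-13.7,0],[0,0,-2.9],255]
    - [[-6.5,-13.7,0],[0,0,-2.9],255]
    - [[-6.5,-13.7,0],[0,0,-2.9],255]
    - [[-6.5,-13.7,0],[0,0,-2.9],255]

```text
clock: 19.2
tool_pos: [0.4355, -0.1527, 0.0962]
orientation: [0.734, 0.68, -0.0, -0.0]
force: [0.5, -0.2, -0.3]
grip_width: 0.0002
gripper_force: 0.0
```

Run:
```python
from h import *
look(("wrist",),("nut1","socket_center")); lat()
```

```text
19.2 [ 0.4355 -0.1527  0.0962] yang -4.4 [ 0.5 -0.2 -0.3] 0.0001806170705492898
wrist nut1 0.86 [ 0.44  -0.109  0.004]
wrist socket_center 0.8 [ 0.522 -0.063  0.028]
mask 0.59 288 351 142 214 pos [ 0.4379 -0.108   0.02  ]
```

jog_arm:
  increments:
    - [[0,0,-1.2],[0,0,0],255]
    - [[0,0,-2.4],[0,0,0],255]
    - [[0,0,-3.2],[0,0,0],255]
    - [[0,0,-3.5],[0,0,0],255]
    - [[0.02,0.2,-3.5],[0,0,0],255]
    - [[0.03,0.4,-3.5],[0,0,0],255]
    - [[0.05,0.6,-3.5],[0,0,0],255]
    - [[0.06,0.8,-3.5],[0,0,0],255]
    - [[0.08,1.1,-3.5],[0,0,0],255]
    - [[0.11,1.4,-3.5],[0,0,0],255]
    - [[0.14,1.8,-3.5],[0,0,0],255]
    - [[0.17,2.2,-3.5],[0,0,0],255]
    - [[0.2,2.6,-3.5],[0,0,0],255]
    - [[0.23,3.0,-3.5],[0,0,0],255]
    - [[0.26,3.4,-3.5],[0,0,0],255]
    - [[0.29,3.8,-3.5],[0,0,0],255]
    - [[0.32,4.2,-3.5],[0,0,0],255]
    - [[0.35,4.5,-3.5],[0,0,0],255]
    - [[0.36,4.7,-3.5],[0,0,0],255]
    - [[0.37,4.8,-3.5],[0,0,0],255]

```text
clock: 21.45
tool_pos: [0.4445, -0.0328, 0.0088]
orientation: [0.734, 0.679, -0.0, -0.0]
force: [-0.7, -0.9, 0.0]
grip_width: 0.0003
gripper_force: 0.4
```

Run:
```python
from h import *
look(("wrist",),("nut1",)); lat()
```

```text
21.45 [ 0.4445 -0.0328  0.0088] yang -4.4 [-0.7 -0.9  0. ] 0.00032414311982430314
wrist nut1 0.63 [ 0.46  -0.007  0.002]
mask 0.65 303 405 211 328 pos [ 0.4575 -0.0063  0.02  ]
```

The third nut has slipped about 11 mm to the right of the fingers. I'll back off, re-centre and check.

jog_arm:
  increments:
    - [[-0.02,-0.3,0],[0,0,0],255]
    - [[-0.05,-0.7,0],[0,0,0],255]
    - [[0.15,-0.7,0],[0,0,0],255]
    - [[0.39,-0.73,0],[0,0,0],255]
    - [[0.39,-0.73,0],[0,0,0],255]
    - [[0.39,-0.73,0],[0,0,0],255]

```text
clock: 22.25
tool_pos: [0.4545, -0.0514, 0.0087]
orientation: [0.734, 0.679, 0.0, -0.0]
force: [0.0, -0.4, -0.8]
grip_width: -0.0002
gripper_force: 0.0
```

Run:
```python
from h import *
look(("wrist",),("nut1",)); lat()
cv2.imwrite("pics/w4.png",imaging.get_image("wrist"))
```

```text
22.25 [ 0.4545 -0.0514  0.0087] yang -4.4 [ 0.  -0.4 -0.8] -0.00019812069123684782
wrist nut1 0.79 [ 0.459 -0.008  0.002]
mask 0.78 266 377 162 282 pos [ 0.4573 -0.0067  0.02  ]
```

View pics/w4.png

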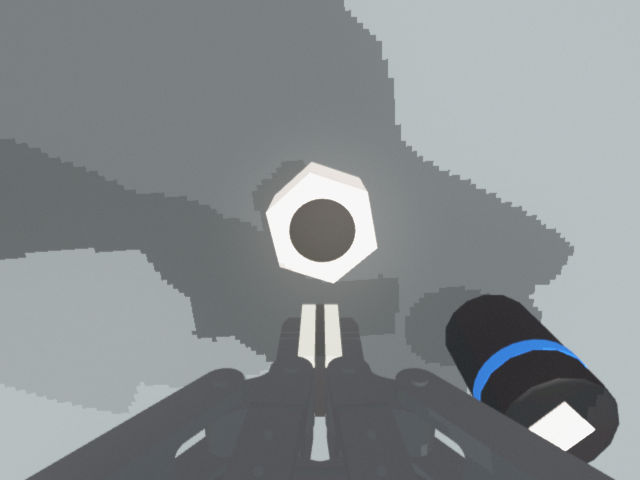

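The nut's bore is at (322,230), centred on the fingers. It is turned about 14°, with its near corner at (333,282), and the socket is clear to the right. I'll shift the tool slightly left, push slowly until the flat seats, then check.

jog_arm:
  increments:
    - [[-0.08,0,0],[0,0,0],255]
    - [[-0.07,0.2,0],[0,0,0],255]
    - [[-0.05,0.4,0],[0,0,0],255]
    - [[-0.04,0.55,0],[0,0,0],255]
    - [[-0.03,0.7,0],[0,0,0],255]
    - [[-0.02,0.85,0],[0,0,0],255]
    - [[0,1.0,0],[0,0,0],255]
    - [[0.01,1.15,0],[0,0,0],255]
    - [[0.02,1.3,0],[0,0,0],255]
    - [[0.03,1.45,0],[0,0,0],255]
    - [[0.04,1.6,0],[0,0,0],255]
    - [[0.06,1.75,0],[0,0,0],255]
    - [[0.07,1.9,0],[0,0,0],255]
    - [[0.07,2.0,0],[0,0,0],255]

```text
clock: 23.9
tool_pos: [0.456, -0.0013, 0.0088]
orientation: [0.734, 0.679, -0.0, 0.0]
force: [0.4, -0.7, 0.3]
grip_width: 0.0004
gripper_force: 0.5
```

Run:
```python
from h import *
look(("wrist",),("nut1",)); lat()
```

```text
23.9 [ 0.456  -0.0013  0.0088] yang -4.4 [ 0.4 -0.7  0.3] 0.0003654622837568489
wrist nut1 0.6 [0.456 0.026 0.002]
mask 0.86 256 365 212 322 pos [0.4545 0.0272 0.02  ]
```

jog_arm:
  increments:
    - [[-0.02,-0.2,0],[0,0,0],255]
    - [[-0.03,-0.4,0],[0,0,0],255]
    - [[-0.17,-0.4,0],[0,0,0],255]
    - [[-0.17,-0.4,0],[0,0,0],255]
    - [[-0.16,-0.2,0],[0,0,0],255]
    - [[-0.14,0,0],[0,0,0],255]
    - [[-0.12,0.2,0],[0,0,0],255]
    - [[-0.11,0.4,0],[0,0,0],255]
    - [[-0.09,0.7,0],[0,0,0],255]
    - [[-0.06,1.0,0],[0,0,0],255]
    - [[-0.04,1.3,0],[0,0,0],255]
    - [[-0.02,1.6,0],[0,0,0],255]
    - [[0.01,2.0,0],[0,0,0],255]
    - [[0.04,2.4,0],[0,0,0],255]
    - [[0.07,2.8,0],[0,0,0],255]
    - [[0.1,3.2,0],[0,0,0],255]
    - [[0.14,3.6,0],[0,0,0],255]
    - [[0.16,3.9,0],[0,0,0],255]
    - [[0.17,4.1,0],[0,0,0],255]
    - [[0.18,4.2,0],[0,0,0],255]

```text
clock: 26.1
tool_pos: [0.4605, 0.1039, 0.0087]
orientation: [0.734, 0.679, -0.0, -0.0]
force: [-0.3, -1.4, -0.3]
grip_width: -0.0002
gripper_force: 0.4
```

Run:
```python
from h import *
look(("wrist",),("nut1",)); lat()
```

```text
26.1 [0.4605 0.1039 0.0087] yang -4.4 [-0.3 -1.4 -0.3] -0.00020604396299046788
wrist nut1 0.76 [0.467 0.131 0.003]
mask 0.92 265 377 211 323 pos [0.4624 0.1319 0.02  ]
mask 0.87 466 594 0 35 pos [0.5249 0.2057 0.02  ]
```

jog_arm:
  increments:
    - [[0.02,0.2,0],[0,0,0],255]
    - [[0.03,0.4,0],[0,0,0],255]
    - [[0.05,0.7,0],[0,0,0],255]
    - [[0.08,1.0,0],[0,0,0],255]
    - [[0.11,1.4,0],[0,0,0],255]
    - [[0.14,1.8,0],[0,0,0],255]
    - [[0.17,2.2,0],[0,0,0],255]
    - [[0.19,2.5,0],[0,0,0],255]
    - [[0.22,2.8,0],[0,0,0],255]
    - [[0.23,3.0,0],[0,0,0],255]
    - [[0.24,3.1,0],[0,0,0],255]
    - [[0.24,3.1,0],[0,0,0],255]
    - [[0.22,2.9,0],[0,0,0],255]
    - [[0.2,2.6,0],[0,0,0],255]
    - [[0.2,2.6,1],[0,0,0],255]
    - [[0.2,2.0,2.5],[0,0,0],255]
    - [[0.2,0,4.5],[0,0,0],255]
    - [[0.2,-2,6],[0,0,0],255]
    - [[0.2,-2,7],[0,0,0],255]
    - [[0.2,-2,7],[0,0,0],255]

```text
clock: 28.3
tool_pos: [0.4673, 0.0484, 0.1882]
orientation: [0.736, 0.676, 0.003, 0.002]
force: [0.8, 0.3, -0.8]
grip_width: -0.0002
gripper_force: 0.0
```

Run:
```python
from h import *
look(("wrist","scene","top"),("nut1","socket_center","tray","oil","spray"))
for c in("wrist","scene"):cv2.imwrite(f"pics/{c}5.png",imaging.get_image(c))
```

```text
28.3 [0.4673 0.0484 0.1882] yang -4.9 [ 0.8  0.3 -0.8] -0.0001537771596214227
wrist socket_center 0.84 [ 0.521 -0.063  0.028]
scene nut1 0.72 [0.533 0.222 0.003]
scene nut1 0.66 [0.469 0.211 0.001]
scene nut1 0.56 [ 0.591  0.231 -0.003]
scene socket_center 0.9 [ 0.525 -0.062  0.028]
scene tray 0.96 [0.529 0.206 0.005]
scene tray 0.59 [0.53  0.219 0.014]
scene oil 0.71 [ 0.638  0.48  -0.003]
scene spray 0.9 [ 0.572 -0.368 -0.001]
top socket_center 0.6 [ 0.522 -0.059  0.028]
top tray 0.65 [0.528 0.205 0.   ]
top oil 0.86 [ 0.639  0.48  -0.001]
top oil 0.38 [ 0.525  0.205 -0.003]
top spray 0.61 [ 0.573 -0.37  -0.003]
```

View pics/wrist5.png

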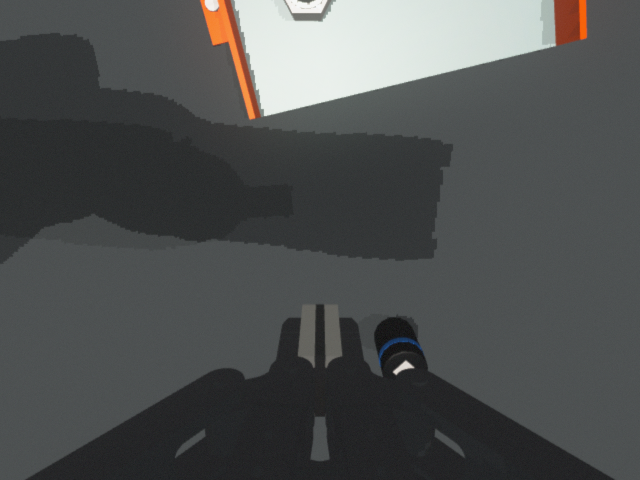

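View pics/scene5.png

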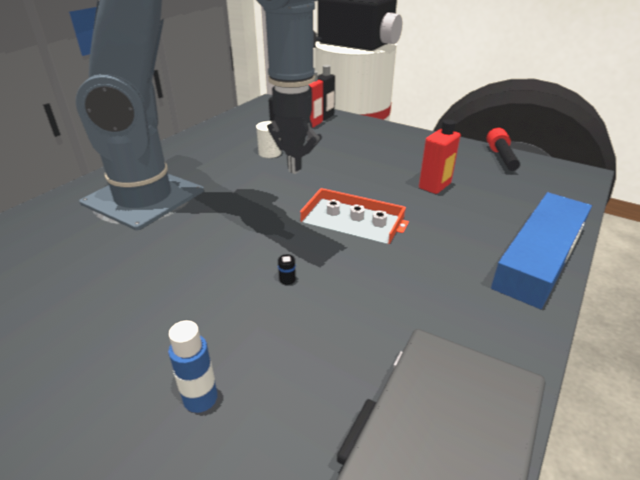

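The scene picture shows all three nuts well inside the tray, at (333,208), (357,213) and (379,219). The socket (287,268), can and jug have not moved, and the gripper is clear. The wrist view shows the tray mouth empty. I'm handing in the job.

```bash
python3 -c "
from plant import job;print(job.job_done())"
```

```text
the job is handed in; nothing more can be done
None
```

All three nuts were swept wholly inside the tray by about 28 s, the socket, oil jug and spray can were left where they stood, and the job is handed in.

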